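# Push the tin into the worktop cupboard and shut its door on the catch

## Task

The small cupboard on the worktop stands open and a tin on its ledge is in the door's way. Push the tin upright right inside with the gripper, clear of the door (do not shove it with the door), then gently push the door fully home until its sprung catch clicks and holds it shut. Press only as hard as the catch needs, do not slam the door, and leave the mug, pepper mill and honey jar where they stand.

Things in the scene. Friction and masses are not known exactly. Their poses are not given: they have to be found in the camera images.
- cupboard: Small fixed white cupboard, blue door. Origin: on the worktop (z = 0) below the middle of the front opening plane; x points into it, y to the left seen from the front, z up. Outside x 0 to 0.150, y +-0.090, top z 0.165. Inside x 0 to 0.140, y +-0.078, floor z 0.010, ceiling z 0.153. The floor board runs out in front as an open ledge to x -0.085. Its roof stops an upright gripper reaching in low.
- catch (a point): Sprung roller catch under the roof at cupboard (0.022, -0.062, 0.140), lowest point z 0.134. A strike on the door's inner face must ride past it over the last 17 mm of closing: it takes about 10 to 16 N at 130 mm from the hinge, then draws the door in.
- door (a joint): Angle of the blue door, rad: 0 = shut and seated on the catch, growing as it opens to the robot, up to 2.2; upright hinge on the left. Panel 174 mm wide, 12 mm thick, z 0.013 to 0.163; shut, its faces are at cupboard x -0.013 and -0.001. It stays where it is left; not yet caught, it rests at about 0.12 rad. Press it with less than 40 N.
- door_hinge (a point): Point on the hinge axis at the height of the door's top edge, cupboard frame (-0.007, 0.088, 0.163); fixed.
- door_edge_top (a point): Top corner of the door's outer face at its free edge, 176 mm from the hinge axis, z 0.163; moves with the door.
- door_knob (a point): Front of the small steel knob (24 mm across, standing 28 mm off the outer face) at 155 mm from the hinge, z 0.062; moves with the door.
- tin: Upright food tin, 75 mm diameter, 110 mm high, about 0.4 kg; origin at the centre of its underside, z up. It stands on the cupboard's ledge, partly in the doorway. Pushed high up, it tips over.
- striped_mug: Yellow-striped mug, 86 mm diameter, 101 mm high, with a handle; a bystander, origin at its underside.
- pepper_mill: Wooden pepper mill, 58 mm diameter, 170 mm high; a bystander, origin at its underside.
- honey_jar: Honey jar, 71 mm diameter, 110 mm high; a bystander, origin at its underside.
Mind the look-alikes: they are no part of the job. What is shaped like the tin but red is not meant.

How it is judged:
On the way, in this order (a step that is already met when the one before it is completed fails the run):
1. the tin stands fully inside while the door is still open (x of tin in the frame of cupboard between 0.042 and 0.11 m and y of tin in the frame of cupboard between -0.05 and 0.05 m and z of tin in the frame of cupboard below 0.02 m and angle between tin's own z axis and vertical below 0.1 rad and linear speed of tin below 0.03 m/s and value of joint door above 0.5 rad), for 0.2 s.
2. the door is pushed home onto its catch (value of joint door below 0.02 rad), for 0.2 s.
At the end, for the whole second after the job is handed in: The tin stands upright (within 0.1 rad) and at rest on the floor inside the cupboard, its centre 42 to 110 mm behind the opening plane and within 50 mm of the middle, and the door rests seated on its catch, at less than 0.02 rad (x of tin in the frame of cupboard between 0.042 and 0.11 m and y of tin in the frame of cupboard between -0.05 and 0.05 m and z of tin in the frame of cupboard below 0.02 m and angle between tin's own z axis and vertical below 0.1 rad and linear speed of tin below 0.03 m/s and value of joint door below 0.02 rad and not (velocity of joint door below -0.05 rad/s) and velocity of joint door below 0.05 rad/s); the robot touches nothing.
It fails at once if the tin tipped by more than 0.35 rad (angle between tin's own z axis and vertical above 0.35 rad).
It fails at once if the tin shoved with the door (over 3 N between them) (contact force between door and tin above 3 N).
It fails at once if the door pressed with more than 40 N (contact force between any of the arm, the fingers and door above 40 N).
It fails at once if the door slammed (closing faster than 3 rad/s) (velocity of joint door below -3 rad/s).
It fails at once if the mug, pepper mill or honey jar moved by more than 30 mm or tipped over (distance of any of striped_mug, pepper_mill, honey_jar from where it was at the start of the episode above 0.03 m or angle between any of striped_mug, pepper_mill, honey_jar's own z axis and vertical above 0.35 rad).
It also fails if it takes over 51 s, if anything falls off the work surface, if the arm or the gripper's body presses on something with over 40 N, if the wrist force passes 120 N, or if a joint passes its speed limit or range.

## Robot

A 7-joint arm with a two-finger parallel gripper is mounted at the origin on a cart in front of the work surface, level with it; the furniture and walls round the work are solid. World frame = base frame: x ahead of the robot, y to its left, z up, the work surface at z = 0. Lengths are in m, angles in rad, forces in N, time in s.
With the tool pointing down it reaches from about 0.4 to 0.85 m from the base axis. Payload 10.4 kg.
Tool frame: the origin (TCP) lies at the very end of the fingers, on their centre line; the grasp point (between the pads) lies 19 mm behind it; z points along the fingers, y is the line along which they close (so a half turn about z gives the same grasp; the last joint's range is limited). The gripper opens to 87 mm and grips with 3 to 60 N. Pads are 19 mm wide; open, the fingers measure 117 mm over their backs; the gripper's body (75 mm by 190 mm) begins 51 mm behind the grasp point.
Start: joints at [-1.187, 0.332, -0.065, 1.46, 0.022, 1.35, -0.088], TCP at [0.247, 0.574, 0.186] pointing down, gripper open.
Joint ranges: [-2.6, 2.6], [-0.5, 2.12], [-1.47, 1.34], [0.16, 2.42], [-1.27, 4.41], [0.06, 2.06], [-2.6, 2.6]. Speed limits (rad/s): [2.22, 2.22, 2.79, 2.79, 3.14, 3.14, 3.14].

## Interface

Orientations are given as a unit quaternion [x, y, z, w].
In Python, from bench import status, camera, order gives the robot as it stands.
- The arm moves only by the tool jog_arm, never from a script. Its argument "plan" is a list of rows, each a list of 7 numbers: the turn, a rotation vector about the tool's x, y, z in rad, then the shift along the tool's x, y, z in mm, then the opening, from -1 (shut) to 1 (fully open). A call has 1 to 12 rows; each row is the pose to reach, as a shift and turn from the pose commanded when the call began, along the tool's axes at that moment; what a row does not reach only later rows make up. A row lasts 1/10 s, in which the tool goes at most 50 mm and 8.59 degrees, less where a joint would pass 70% of its speed; a pose out of reach is approached as far as the arm can. A call with a gripper value outside its range is refused whole. The fingers move at their own pace and stop on an object; "squeeze" is the grip in N (left out, the last holds). Time passes only in rows, so rows that repeat a pose let the fingers close. It gives the time, the measured TCP pose, the force, the opening and the grip force at its end, in the units of the state.
- status.read_state(): the state, without advancing time (a new reading comes with each control period).
- camera(name): name is "side" or "top" or "wrist"; returns a dict with "image" (420x560x3 uint8, red, green, blue), "z_map" (420x560 float32, m along the optical axis (not along the pixel's ray), 0 where there is no reading), "fx", "fy", "cx", "cy" (pixels), "k1" (the pictures are not rectified: a ray, as slopes to the right and down, at radius r is drawn at 1 + k1 r^2 times it, then the intrinsics apply), "world_from_camera" (4x4, takes a point from camera to world coordinates); the wrist camera has in their place "mount" (4x4, takes a point from camera to tool coordinates, whose origin is the TCP and whose axes are the flange's). Camera axes: x right, y down, z forward; pixel columns grow to the right and rows downward; lengths in m; the calibration is good to about 2 mm. A picture is of the moment at which its call begins: read the wrist's pose just before it.
- order.close_job(): hands the job in; it is judged then, once.
The state is a dict: "time": time; "joint_positions": joint angles; "joint_vel": joint speeds; "joint_torque": joint torques, N m; "ee_pos": TCP position; "eef_rot": TCP orientation; "ft_force": force on the tool from outside, world axes, zero at the start; "torque": the same for the moment, N m; "width": finger opening in m; "grip_force": force on a finger pad.
Only numpy, scipy, OpenCV 4.12 (cv2) and the standard library are available. Lean on these libraries where they do the work, as an engineer would, in place of code of your own. Each camera call takes 0.05 s, during which the arm holds its last target. There are 200 camera calls.

## Working session

There is one attempt and no reset: what is moved stays moved. The work goes in short steps, Python scripts to look and compute and a tool call to move; the robot and the scene stay as the last step left them, time stands still between calls to the robot, and variables do not carry over. Pictures are saved under pics/ and viewed, at most 10 in all, crops included, and the job is handed in when it is done.

Besides the shell and the picture viewer there is one more tool, called after "Emit:" as name(argument=value, ...), one argument or row to a line, values as JSON. jog_arm: Moves the arm, as the interface text tells. Its arguments: {"type":"object","properties":{"plan":{"type":"array"},"squeeze":{"type":"number"}},"required":["plan"]}

```bash
mkdir -p pics && cat > h.py <<'E'
import numpy as np, cv2
from bench import status, camera, order
from scipy.spatial.transform import Rotation as R
def snap(n,f):
    s=status.read_state(); c=camera(n); cv2.imwrite(f'pics/{f}.png',c['image'][:,:,::-1])
    T=c.get('world_from_camera')
    if T is None:
        M=np.eye(4);M[:3,:3]=R.from_quat(s['eef_rot']).as_matrix();M[:3,3]=s['ee_pos'];T=M@c['mount']
    c['T']=np.array(T); np.savez(f'pics/{f}.npz',**{k:v for k,v in c.items()}); return c
def ray(c,u,v):
    K=np.array([[c['fx'],0,c['cx']],[0,c['fy'],c['cy']],[0,0,1.]])
    p=cv2.undistortPoints(np.array([[[u,v]]],float),K,np.array([float(c['k1']),0,0,0]))[0,0]
    return np.array([p[0],p[1],1.])
def pt(c,u,v):
    z=float(c['z_map'][int(round(v)),int(round(u))]); T=c['T']
    return (T@np.append(ray(c,u,v)*z,1))[:3]
def atz(c,u,v,z):
    d=c['T'][:3,:3]@ray(c,u,v); o=c['T'][:3,3]; return o+d*(z-o[2])/d[2]
def cloud(c):
    h,w=c['z_map'].shape; K=np.array([[c['fx'],0,c['cx']],[0,c['fy'],c['cy']],[0,0,1.]])
    g=np.stack(np.meshgrid(np.arange(w),np.arange(h)),-1).reshape(-1,1,2).astype(float)
    p=cv2.undistortPoints(g,K,np.array([float(c['k1']),0,0,0]))[:,0]
    z=c['z_map'].reshape(-1); P=np.c_[p*z[:,None],z,np.ones(len(z))]@c['T'].T
    P[z==0]=np.nan; return P[:,:3].reshape(h,w,3)
E
python3 - <<'E'
from h import *
s=status.read_state(); print({k:np.round(v,3).tolist() for k,v in s.items()})
a=snap('side','side0');b=snap('top','top0');
for c in (a,b): print(np.round(c['T'],3).tolist(),c['fx'],c['k1'])
E
```

```text
{'time': 0.0, 'joint_positions': [-1.187, 0.333, -0.065, 1.461, 0.022, 1.35, -0.089], 'joint_vel': [0.001, 0.0, 0.001, -0.0, 0.001, 0.0, 0.001], 'joint_torque': [0.001, -62.326, 0.025, -38.989, -0.061, 0.04, 0.0], 'ee_pos': [0.247, 0.574, 0.185], 'eef_rot': [0.202, 0.979, -0.001, -0.0], 'ft_force': [-0.349, -0.781, -0.879], 'torque': [0.044, -0.002, -0.01], 'grip_force': 0.0, 'width': 0.087}
[[0.41, -0.555, 0.724, -0.354], [-0.912, -0.23, 0.34, -0.624], [-0.022, -0.799, -0.6, 0.851], [0.0, 0.0, 0.0, 1.0]] 487.2983043534408 0.03463097959853408
[[0.025, -0.992, 0.126, 0.358], [-1.0, -0.025, 0.0, -0.237], [0.003, -0.126, -0.992, 1.331], [0.0, 0.0, 0.0, 1.0]] 480.47200957662847 -0.06899446674349602
```

View pics/side0.png

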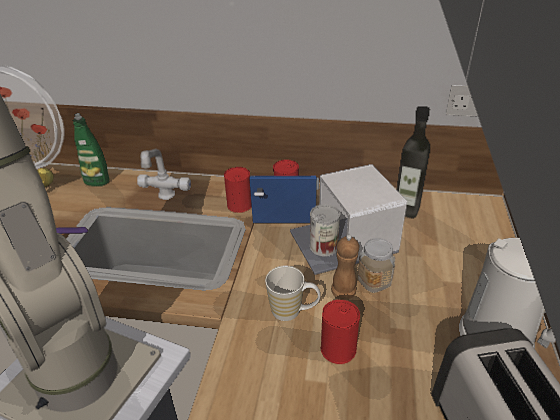

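View pics/top0.png

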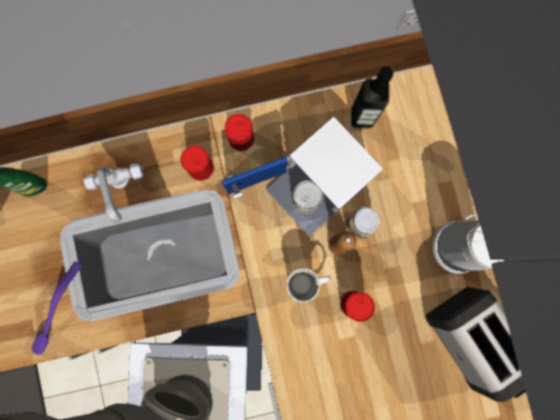

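The side view shows the silver labelled tin at (325,230), on the grey ledge in front of the white cupboard. The red look-alikes are at (238,190), (286,170) and (339,330). In the top view the tin is at (307,197), the door runs (288,160)→(225,187), the mug is at (303,285), the mill at (345,242) and the jar at (365,222).

```bash
python3 - <<'E'
from h import *
def ld(f): d=np.load(f'pics/{f}.npz'); return {k:d[k] for k in d.files}
a=ld('side0');b=ld('top0')
print('roof corners top', [np.round(atz(b,*p,0.165),3).tolist() for p in [(290,158),(335,118),(382,168),(338,208)]])
print('roof corners side', [np.round(atz(a,*p,0.165),3).tolist() for p in [(320,173),(374,166),(405,206),(343,213)]])
for nm,c in (('t',b),('s',a)):
    P=cloud(c); m=(abs(P[...,2]-0.165)<.008)&(c['image'].min(-1)>150)
    m&=(P[...,0]>.45)&(P[...,0]<1.0)&(abs(P[...,1]+.45)<.25)
    if m.sum()<50: print(nm,'few');continue
    q=P[m]; r=cv2.minAreaRect((q[:,:2]*1000).astype(np.float32)); print(nm,m.sum(),np.median(q[:,2]),r,cv2.boxPoints(r).round(0).tolist())
for n,p in dict(tin=(307,190),mug=(303,285),mill=(347,240),jar=(366,220),red=(359,303),door1=(225,186),door2=(285,161)).items():
    print(n,pt(b,*p).round(3), )
for n,p in dict(tin=(325,213),mug=(285,275),mill=(348,240),jar=(378,245),red=(340,307),knob=(254,194),dtl=(253,178),dtr=(315,178)).items():
    print(n,pt(a,*p).round(3))
# blue door pts
hsv=cv2.cvtColor(a['image'],cv2.COLOR_RGB2HSV); P=cloud(a)
m=(hsv[...,0]>100)&(hsv[...,0]<130)&(hsv[...,1]>150); m[:170]=0;m[225:]=0;m[:,:240]=0;m[:,330:]=0
q=P[m];q=q[~np.isnan(q[:,0])]; print(len(q),cv2.fitLine(q[:,:2].astype(np.float32),cv2.DIST_HUBER,0,.01,.01).ravel(), q.min(0),q.max(0))
for f,box,s in (('side0',(240,150,420,310),4.4),('top0',(215,110,395,310),3)):
    im=cv2.imread(f'pics/{f}.png')[box[1]:box[3],box[0]:box[2]]; cv2.imwrite(f'pics/{f}_c.png',cv2.resize(im,None,fx=s if s<4 else 3.7,fy=s if s<4 else 3.7,interpolation=cv2.INTER_CUBIC))
E
```

```text
roof corners top [[0.636, -0.264, 0.165], [0.742, -0.375, 0.165], [0.617, -0.493, 0.165], [0.514, -0.384, 0.165]]
roof corners side [[0.648, -0.261, 0.165], [0.733, -0.38, 0.165], [0.59, -0.494, 0.165], [0.509, -0.37, 0.165]]
t 4277 0.1645440969011478 ((658.6220092773438, -407.708740234375), (180.21888732910156, 234.47434997558594), 43.3857307434082) [[513.0, -384.0], [674.0, -555.0], [805.0, -431.0], [644.0, -261.0]]
s 2578 0.1628725402829726 ((661.9307250976562, -415.2150573730469), (184.5580291748047, 251.82565307617188), 43.33469772338867) [[508.0, -387.0], [681.0, -570.0], [815.0, -443.0], [643.0, -260.0]]
tin [ 0.565 -0.31   0.118]
mug [ 0.321 -0.31   0.007]
mill [ 0.436 -0.406  0.17 ]
jar [ 0.492 -0.463  0.11 ]
red [ 0.282 -0.447  0.107]
door1 [ 0.567 -0.102  0.137]
door2 [ 0.629 -0.252  0.162]
tin [ 0.555 -0.31   0.115]
mug [ 0.356 -0.29   0.075]
mill [ 0.432 -0.408  0.157]
jar [ 0.498 -0.461  0.107]
red [ 0.286 -0.442  0.109]
knob [-0.354 -0.624  0.851]
dtl [ 0.567 -0.107  0.161]
dtr [ 0.63  -0.254  0.159]
49 [ 0.4247838  -0.90529484  0.58688617 -0.14537586] [ 0.55953036 -0.25227679  0.01967856] [ 0.63678455 -0.09744479  0.1640064 ]
```

View pics/side0_c.png

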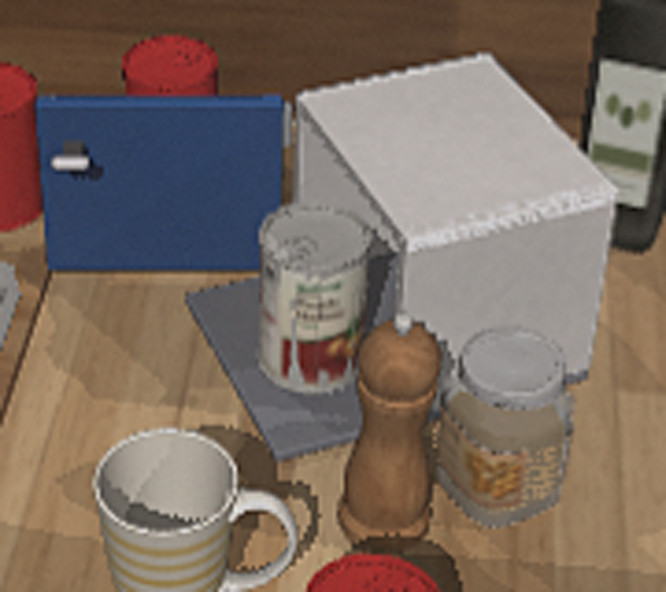

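View pics/top0_c.png

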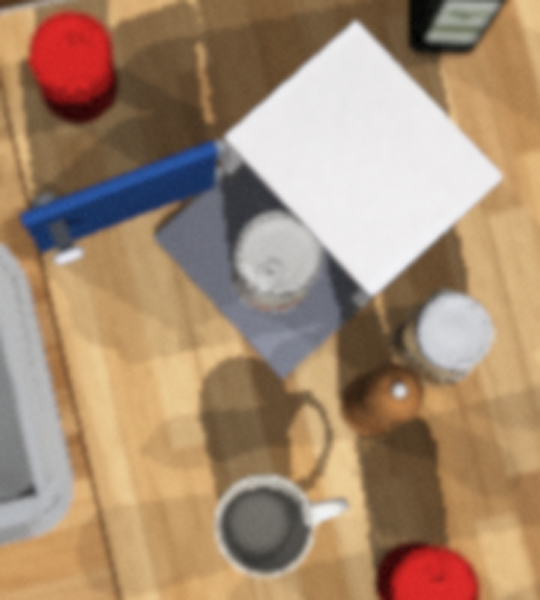

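The enlarged crops confirm the silver labelled tin, standing on the ledge, as the one meant. The bit on the door's visible face is the inner strike, so the outer face points away to the back left. Next I work out the frame and the tool moves.

```bash
cat >> h.py <<'E'
YAW=np.deg2rad(-46.7); O=np.array([.578,-.3225,0])
C=R.from_euler('z',YAW)
def w(p): return O+C.apply(p)
def cu(p): return C.inv().apply(np.asarray(p)-O)
def rot(az,down):  # az in cupboard frame deg, down deg below horizontal
    a=np.deg2rad(az);d=np.deg2rad(down)
    z=np.array([np.cos(a)*np.cos(d),np.sin(a)*np.cos(d),-np.sin(d)]); y=np.array([-np.sin(a),np.cos(a),0])
    return C*R.from_matrix(np.c_[np.cross(y,z),y,z])
def go(p,r,p0=None,r0=None):
    s=status.read_state(); r0=r0 or R.from_quat(s['eef_rot']); p0=s['ee_pos'] if p0 is None else p0
    return np.round((r0.inv()*r).as_rotvec(),3).tolist(), np.round(r0.inv().apply(np.asarray(p)-p0)*1000,0).tolist()
def where():
    s=status.read_state(); r=C.inv()*R.from_quat(s['eef_rot']); m=r.as_matrix()
    print('t',round(s['time'],2),'cup',cu(s['ee_pos']).round(4),'z',m[:,2].round(2),'y',m[:,1].round(2),'F',C.inv().apply(s['ft_force']).round(1),'q',np.round(s['joint_positions'],2),'w',round(s['width'],3))
E
python3 - <<'E'
from h import *
def ld(f): d=np.load(f'pics/{f}.npz'); return {k:d[k] for k in d.files}
a=ld('side0');b=ld('top0')
for nm,c in (('t',b),('s',a)):
    P=cloud(c)
    for n,c0,zl,rr in (('tin',(.56,-.31),(.105,.130),.05),('mill',(.435,-.407),(.12,.18),.04),('jar',(.495,-.462),(.095,.125),.045),('mug',(.335,-.30),(.085,.11),.07),('redA',(.65,-.04),(.08,.13),.06),('redB',(.71,-.14),(.08,.13),.06)):
        q=P[(np.hypot(P[...,0]-c0[0],P[...,1]-c0[1])<rr)&(P[...,2]>zl[0])&(P[...,2]<zl[1])]
        if len(q): e=cv2.minEnclosingCircle((q[:,:2]*1000).astype(np.float32)); m=np.median(q,0); print(nm,n,len(q),m.round(3),np.round(e[0]),round(e[1]),'cup',cu([e[0][0]/1e3,e[0][1]/1e3,m[2]]).round(3))
print('tin ellipse', cu(atz(b,307.5,194,.12)).round(4), cu(atz(a,240+317/3.7,150+240/3.7,.12)).round(4))
print('door edge top',cu(atz(b,215+30/3,110+213/3,.163)).round(3),cu(atz(a,240+38/3.7,150+97/3.7,.163)).round(3),'hinge',cu(atz(b,215+218/3,110+145/3,.163)).round(3))
print(cu(w([-.0,0,0])))
r=rot(10,40); d=r.apply([0,0,1])
tgt=w([-.10,0,.045]); pre=tgt-.17*d
print(pre,go(pre,r)); print('red px', atz(b,196,158,.11),atz(b,239,127,.11))
E
```

```text
t tin 650 [ 0.552 -0.31   0.116] [ 553. -311.] 37 cup [-0.026 -0.011  0.116]
t mill 324 [ 0.434 -0.405  0.153] [ 436. -407.] 25 cup [-0.036 -0.161  0.153]
t jar 524 [ 0.492 -0.463  0.109] [ 492. -464.] 33 cup [ 0.044 -0.159  0.109]
t mug 242 [ 0.332 -0.326  0.097] [ 327. -316.] 54 cup [-0.177 -0.178  0.097]
t redA 660 [ 0.641 -0.017  0.106] [642. -16.] 38 cup [-0.179  0.257  0.106]
t redB 666 [ 0.727 -0.127  0.106] [ 730. -126.] 37 cup [-0.039  0.245  0.106]
s tin 541 [ 0.546 -0.313  0.115] [ 550. -311.] 39 cup [-0.027 -0.012  0.115]
s mill 418 [ 0.42  -0.411  0.147] [ 430. -408.] 24 cup [-0.039 -0.167  0.147]
s jar 527 [ 0.483 -0.465  0.107] [ 489. -464.] 34 cup [ 0.042 -0.162  0.107]
s mug 507 [ 0.331 -0.312  0.093] [ 324. -317.] 54 cup [-0.178 -0.181  0.093]
s redA 470 [ 0.629 -0.022  0.104] [640. -17.] 42 cup [-0.18   0.255  0.104]
s redB 371 [ 0.724 -0.129  0.105] [ 727. -127.] 40 cup [-0.04   0.242  0.105]
tin ellipse [-0.0245 -0.0099  0.12  ] [-0.0286 -0.0219  0.12  ]
door edge top [-0.161  0.147  0.163] [-0.169  0.146  0.163] hinge [-0.007  0.086  0.163]
[0. 0. 0.]
[ 0.40500488 -0.17189546  0.15427389] ([0.101, -0.868, 0.219], [-440.0, -622.0, 32.0])
red px [ 0.6433192  -0.02045446  0.11      ] [ 0.72922565 -0.12949981  0.11      ]
```

Emit:
jog_arm(
  plan=[
    [0, 0, 0, 0, 0, -50, -0.1],
    [0, 0, 0, -100, -150, -100, -0.1],
    [0, 0, 0.1, -200, -300, -100, -0.1],
    [0, 0, 0.2, -350, -450, -100, -0.1],
    [0, 0, 0.23, -436, -632, -100, -0.1],
    [0, 0, 0.23, -436, -632, -100, -0.1],
    [0, 0, 0.23, -436, -632, -100, -0.1],
    [0, 0, 0.23, -436, -632, -100, -0.1],
    [0, 0, 0.23, -436, -632, -100, -0.1],
    [0, 0, 0.23, -436, -632, -100, -0.1],
    [0, 0, 0.23, -436, -632, -100, -0.1],
    [0, 0, 0.23, -436, -632, -100, -0.1],
  ],
  squeeze=10,
)

```text
time: 1.3
ee_pos: [0.3549, 0.0354, 0.2758]
eef_rot: [0.313, 0.95, 0.0, -0.0]
ft_force: [-0.2, 0.3, 1.2]
width: 0.0388
grip_force: 0.0
```

```bash
python3 - <<'E'
from h import *
where(); r=rot(10,40); d=r.apply([0,0,1])
print(go(w([-.10,-.011,.045])-.17*d,r))
E
```

```text
t 1.3 cup [-0.4135  0.0831  0.2758] z [-0.  0. -1.] y [-0.18  0.98  0.  ] F [-0.3  0.1  1.2] q [-0.79 -0.39  0.41  1.94  0.15  1.56  0.53] w 0.039
([0.002, -0.873, 0.003], [-162.0, -148.0, 121.0])
```

Emit:
jog_arm(
  plan=[
    [0, 0, 0, -50, -50, 20, -0.1],
    [0, 0, 0, -90, -90, 20, -0.1],
    [0, -0.15, 0, -162, -148, 40, -0.1],
    [0, -0.3, 0, -162, -148, 40, -0.1],
    [0, -0.45, 0, -162, -148, 40, -0.1],
    [0, -0.6, 0, -162, -148, 60, -0.1],
    [0, -0.75, 0, -162, -148, 80, -0.1],
    [0, -0.873, 0, -162, -148, 80, -0.1],
    [0, -0.873, 0, -162, -148, 80, -0.1],
    [0, -0.873, 0, -162, -148, 80, -0.1],
    [0, -0.873, 0, -162, -148, 80, -0.1],
    [0, -0.873, 0, -162, -148, 80, -0.1],
  ],
)

```text
time: 2.5
ee_pos: [0.4501, -0.1835, 0.192]
eef_rot: [0.3, 0.881, -0.129, 0.342]
ft_force: [0.8, -0.3, 1.9]
width: 0.039
grip_force: 0.0
```

```bash
python3 - <<'E'
from h import *
where(); r=rot(10,40); d=r.apply([0,0,1])
print(go(w([-.10,-.011,.045])-.17*d,r),go(w([-.10,-.011,.045]),r))
E
```

```text
t 2.5 cup [-0.1889  0.0023  0.192 ] z [ 0.67  0.09 -0.73] y [-0.15  0.99 -0.02] F [0.7 0.4 1.9] q [ 0.44 -0.5  -0.42  2.42  0.43  0.63  0.63] w 0.039
([-0.033, -0.126, 0.0], [59.0, -29.0, -2.0]) ([-0.033, -0.126, 0.0], [37.0, -23.0, 167.0])
```

Emit:
jog_arm(
  plan=[
    [0, 0, 0, 10, -10, 40, -0.1],
    [0, 0, 0, 18, -18, 70, -0.1],
    [-0.03, -0.05, 0, 25, -23, 100, -0.1],
    [-0.03, -0.126, 0, 32, -23, 130, -0.1],
    [-0.03, -0.126, 0, 37, -23, 155, -0.1],
    [-0.03, -0.126, 0, 37, -23, 160, -0.1],
    [-0.03, -0.126, 0, 37, -23, 160, -0.1],
  ],
)

```text
time: 3.2
ee_pos: [0.5127, -0.2152, 0.1232]
eef_rot: [0.285, 0.872, -0.129, 0.378]
ft_force: [-0.2, 0.5, -0.4]
width: 0.0389
grip_force: 0.0
```

```bash
python3 - <<'E'
from h import *
where(); r=rot(10,40)
print(go(w([-.10,-.011,.045]),r),go(w([-.065,-.011,.045]),r)); c=snap('side','s1')
im=cv2.imread('pics/s1.png')[120:330,220:440]; cv2.imwrite('pics/s1c.png',cv2.resize(im,None,fx=2.8,fy=2.8))
E
```

```text
t 3.2 cup [-0.1229  0.026   0.1232] z [ 0.72  0.12 -0.68] y [-0.18  0.98 -0.01] F [-0.5  0.3 -0.4] q [ 1.47 -0.48 -1.25  2.42 -0.36  0.15  1.35] w 0.039
([-0.003, -0.052, 0.01], [47.0, -40.0, 65.0]) ([-0.003, -0.052, 0.01], [23.0, -46.0, 90.0])
```

View pics/s1c.png

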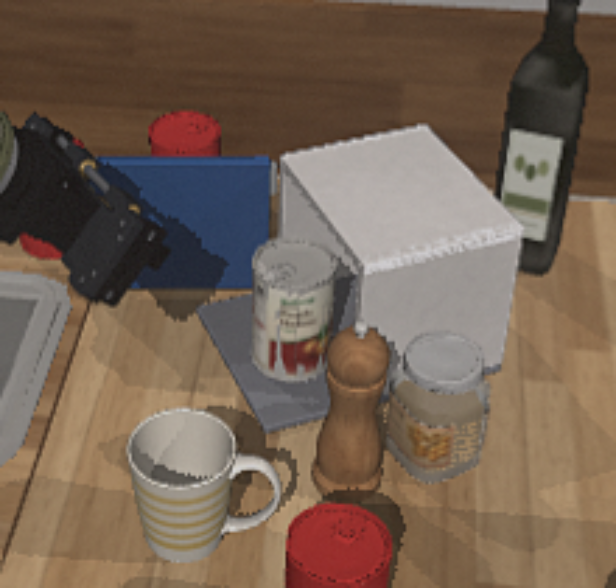

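The view shows the gripper clear of everything at crop (110,250), but the arm is folded against its j4 limit. I'll use a steeper tool and come down closer to the tin.

```bash
python3 - <<'E'
from h import *
print(go(w([-.09,-.011,.26]),rot(10,75)))
E
```

```text
([-0.003, 0.558, 0.008], [-118.0, -43.0, -75.0])
```

Emit:
jog_arm(
  plan=[
    [0, 0.1, 0, -20, 0, -50, -0.1],
    [0, 0.25, 0, -60, 0, -75, -0.1],
    [0, 0.4, 0, -100, -20, -75, -0.1],
    [0, 0.558, 0.008, -118, -43, -75, -0.1],
    [0, 0.558, 0.008, -118, -43, -75, -0.1],
    [0, 0.558, 0.008, -118, -43, -75, -0.1],
    [0, 0.558, 0.008, -118, -43, -75, -0.1],
    [0, 0.558, 0.008, -118, -43, -75, -0.1],
  ],
)

```text
time: 4.05
ee_pos: [0.5084, -0.2627, 0.2613]
eef_rot: [0.312, 0.941, -0.044, 0.123]
ft_force: [-0.1, 0.7, 0.2]
width: 0.0391
grip_force: 0.0
```

```bash
python3 - <<'E'
from h import *
where();print(go(w([-.085,-.011,.16]),rot(10,50)));print(go(w([-.085,-.011,.045]),rot(10,50)))
E
```

```text
t 4.05 cup [-0.0912 -0.0097  0.2613] z [ 0.26  0.04 -0.97] y [-0.17  0.98 -0.01] F [-0.6  0.5  0.2] q [ 1.43  0.03 -1.08  1.7   0.11  1.18  1.25] w 0.039
([-0.005, -0.436, 0.002], [21.0, -2.0, 99.0])
([-0.005, -0.436, 0.002], [50.0, -1.0, 210.0])
```

Emit:
jog_arm(
  plan=[
    [0, -0.1, 0, 5, 0, 30, -0.1],
    [0, -0.2, 0, 10, 0, 60, -0.1],
    [0, -0.32, 0, 15, -2, 90, -0.1],
    [0, -0.436, 0, 21, -2, 99, -0.1],
    [0, -0.436, 0, 28, -2, 125, -0.1],
    [0, -0.436, 0, 35, -2, 152, -0.1],
    [0, -0.436, 0, 42, -2, 180, -0.1],
    [0, -0.436, 0, 50, -1, 210, -0.1],
    [0, -0.436, 0, 50, -1, 210, -0.1],
    [0, -0.436, 0, 50, -1, 210, -0.1],
  ],
)

```text
time: 5.05
ee_pos: [0.4848, -0.2628, 0.0486]
eef_rot: [0.298, 0.905, -0.11, 0.285]
ft_force: [-0.5, -0.1, -1.0]
width: 0.0393
grip_force: 0.0
```

```bash
python3 - <<'E'
from h import *
where();print(go(w([-.085,-.011,.045]),rot(10,50)));print(go(w([.03,-.011,.045]),rot(10,50)))
E
```

```text
t 5.05 cup [-0.1074 -0.0268  0.0486] z [ 0.58  0.07 -0.81] y [-0.17  0.99 -0.03] F [-0.3 -0.4 -1. ] q [ 1.69  0.02 -1.41  2.34  0.86  0.32  0.46] w 0.039
([-0.026, -0.079, 0.014], [-18.0, 12.0, 17.0])
([-0.026, -0.079, 0.014], [-110.0, -8.0, 83.0])
```

Emit:
jog_arm(
  plan=[
    [-0.026, -0.079, 0.014, -18, 12, 17, -0.1],
    [-0.026, -0.079, 0.014, -18, 12, 17, -0.1],
    [-0.026, -0.079, 0.014, -18, 12, 17, -0.1],
    [-0.026, -0.079, 0.014, -26, 10, 23, -0.1],
    [-0.026, -0.079, 0.014, -34, 9, 28, -0.1],
    [-0.026, -0.079, 0.014, -34, 9, 28, -0.1],
  ],
)

```text
time: 5.65
ee_pos: [0.5269, -0.2814, 0.0463]
eef_rot: [0.296, 0.892, -0.106, 0.325]
ft_force: [0.1, -0.1, 0.6]
width: 0.039
grip_force: 0.0
```

```bash
python3 - <<'E'
from h import *
where();print(go(w([.03,-.011,.045]),rot(10,50)))
c=snap('top','t2');print(c['image'].shape)
im=cv2.imread('pics/t2.png')[110:310,215:415]; cv2.imwrite('pics/t2c.png',cv2.resize(im,None,fx=3,fy=3))
E
```

```text
t 5.65 cup [-0.0649 -0.009   0.0463] z [ 0.63  0.12 -0.77] y [-0.18  0.98  0.  ] F [ 0.1 -0.   0.6] q [ 1.47  0.21 -1.23  2.31  1.44  0.4  -0.03] w 0.039
([0.003, 0.0, -0.001], [-71.0, -19.0, 61.0])
(420, 560, 3)
```

View pics/t2c.png

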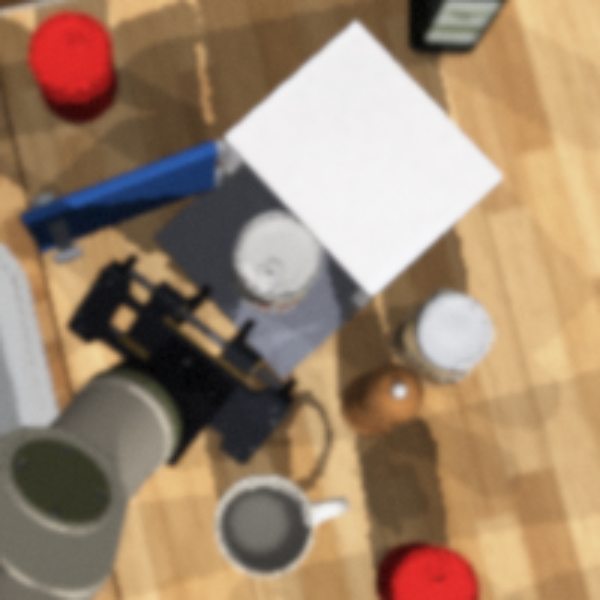

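The top view shows the fingers centred in front of the tin at crop (277,252), and the gripper body is clear of door, mug and mill. Now the push.

Emit:
jog_arm(
  plan=[
    [0, 0, 0, -6, -2, 5, -0.1],
    [0, 0, 0, -12, -3, 10, -0.1],
    [0, 0, 0, -18, -5, 15, -0.1],
    [0, 0, 0, -24, -6, 20, -0.1],
    [0, 0, 0, -30, -8, 25, -0.1],
    [0, 0, 0, -36, -10, 31, -0.1],
    [0, 0, 0, -42, -11, 36, -0.1],
    [0, 0, 0, -48, -13, 41, -0.1],
  ],
)

```text
time: 6.5
ee_pos: [0.5709, -0.3301, 0.0458]
eef_rot: [0.297, 0.892, -0.105, 0.325]
ft_force: [-2.9, 2.0, 1.4]
width: 0.0395
grip_force: 1.6
```

```bash
python3 - <<'E'
from h import *
where();print(go(w([.03,-.011,.045]),rot(10,50)))
for n in ('side','top'):
    P=cloud(snap(n,n+'3')); q=P[(P[...,2]>.105)&(P[...,2]<.13)]; k=cu(q); k=k[(abs(k[:,0]-.0)<.07)&(abs(k[:,1])<.07)]; print(n,len(k),k.min(0) if len(k) else 0,k.max(0) if len(k) else 0)
E
```

```text
t 6.5 cup [ 0.0007 -0.0104  0.0458] z [ 0.63  0.12 -0.77] y [-0.17  0.98  0.01] F [-3.4 -0.7  1.4] q [ 1.4   0.39 -1.14  2.18  1.49  0.48  0.06] w 0.04
([0.005, -0.0, -0.003], [-22.0, -6.0, 19.0])
side 285 [-0.0188626  -0.04751488  0.10503974] [0.02414268 0.02936646 0.12006815]
top 253 [-0.06002452 -0.04296127  0.10577332] [0.00848167 0.02746516 0.12956406]
```

Emit:
jog_arm(
  plan=[
    [0, 0, 0, -6, -2, 5, -0.1],
    [0, 0, 0, -12, -3, 10, -0.1],
    [0, 0, 0, -18, -5, 15, -0.1],
    [0, 0, 0, -22, -6, 19, -0.1],
    [0, 0, 0, -22, -6, 19, -0.1],
  ],
)

```text
time: 7.1
ee_pos: [0.5905, -0.3531, 0.0455]
eef_rot: [0.297, 0.891, -0.105, 0.326]
ft_force: [0.6, 0.0, -0.3]
width: 0.0391
grip_force: 0.2
```

```bash
python3 - <<'E'
from h import *
where()
snap('side','s4')
im=cv2.imread('pics/s4.png')[130:310,240:440]; cv2.imwrite('pics/s4c.png',cv2.resize(im,None,fx=3.2,fy=3.2))
E
```

```text
t 7.1 cup [ 0.0308 -0.0119  0.0455] z [ 0.63  0.12 -0.77] y [-0.17  0.98  0.01] F [ 0.4  0.4 -0.3] q [ 1.38  0.45 -1.1   2.11  1.49  0.5   0.12] w 0.039
```

View pics/s4c.png

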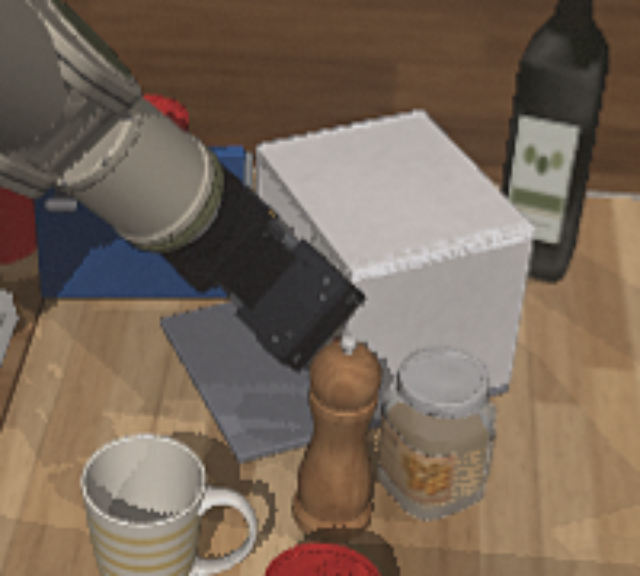

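The tin has gone inside and the gripper body sits at the opening (crop 300,300). I'll back out and verify with the wrist camera.

Emit:
jog_arm(
  plan=[
    [0, 0, 0, 22, 6, -19, -0.1],
    [0, 0, 0, 46, 12, -40, -0.1],
    [0, 0, 0, 70, 19, -60, -0.1],
    [0, 0, 0, 80, 21, -72, -0.1],
    [0, 0, 0, 80, 21, -72, -0.1],
  ],
)

```text
time: 7.65
ee_pos: [0.5149, -0.2706, 0.0492]
eef_rot: [0.296, 0.892, -0.107, 0.325]
ft_force: [0.6, -0.1, -0.3]
width: 0.039
grip_force: 0.0
```

```bash
python3 - <<'E'
from h import *
where()
c=snap('wrist','w5'); P=cu(cloud(c).reshape(-1,3)).reshape(420,560,3)
m=(P[...,2]>.025)&(P[...,2]<.115)&(abs(P[...,1])<.07)&(P[...,0]>0.005)&(P[...,0]<.13)
q=P[m]; print(len(q))
for z0 in (.03,.05,.07,.09):
    k=q[(q[:,2]>z0)&(q[:,2]<z0+.02)]
    if len(k)>20: print(z0,len(k),np.percentile(k,[2,50,98],axis=0).round(3).tolist())
    # circle fit radius .0375
    if len(k)>20:
        from scipy.optimize import least_squares
        s=least_squares(lambda p:np.hypot(k[:,0]-p[0],k[:,1]-p[1])-.0375,[.07,-.01],loss='soft_l1',f_scale=.003); print(s.x.round(4))
E
```

```text
t 7.65 cup [-0.0811 -0.0103  0.0492] z [ 0.63  0.11 -0.77] y [-0.17  0.98  0.  ] F [ 0.5  0.4 -0.3] q [ 1.52  0.14 -1.28  2.34  1.38  0.36 -0.02] w 0.039
2153
0.03 209 [[0.01, -0.027, 0.03], [0.012, -0.011, 0.033], [0.017, 0.011, 0.036]]
[ 0.048  -0.0093]
0.05 488 [[0.01, -0.031, 0.058], [0.014, -0.003, 0.066], [0.032, 0.023, 0.07]]
[-0.0197  0.0027]
0.07 1216 [[0.01, -0.032, 0.07], [0.012, -0.009, 0.079], [0.028, 0.021, 0.087]]
[-0.0225 -0.0055]
```

View pics/w5.png

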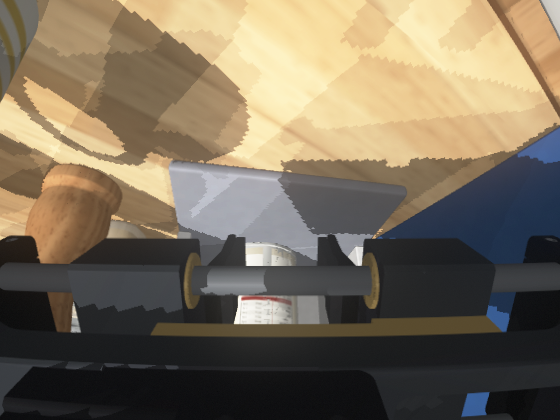

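```bash
python3 - <<'E'
from h import *
d=np.load('pics/w5.npz'); c={k:d[k] for k in d.files}
for p in [(180,166),(290,177),(395,189),(290,182),(250,220),(265,250),(270,262),(265,300),(265,315),(460,200),(80,200)]: print(p,cu(pt(c,*p)).round(3),float(c['z_map'][p[1],p[0]]))
c=snap('side','s6'); P=cu(cloud(c).reshape(-1,3)); m=(abs(P[:,1])<.07)&(P[:,0]>-.03)&(P[:,0]<.13)&(P[:,2]>.015)&(P[:,2]<.13)
print(len(P[m]),np.percentile(P[m],[2,50,98],axis=0).round(3).tolist() if m.sum() else '')
im=cv2.imread('pics/s6.png')[150:300,240:420]; cv2.imwrite('pics/s6c.png',cv2.resize(im,None,fx=3.7,fy=3.7))
E
```

```text
(180, 166) [-0.084 -0.082  0.009] 0.22026313841342926
(290, 177) [-0.083 -0.005  0.007] 0.23418891429901123
(395, 189) [-0.084  0.078  0.008] 0.24487225711345673
(290, 182) [-0.082 -0.004  0.011] 0.23260276019573212
(250, 220) [-0.026 -0.028  0.012] 0.27377966046333313
(265, 250) [ 0.011 -0.01   0.02 ] 0.3014427721500397
(270, 262) [ 0.011 -0.005  0.032] 0.29524508118629456
(265, 300) [ 0.011 -0.009  0.068] 0.2751668095588684
(265, 315) [ 0.011 -0.008  0.081] 0.2671310305595398
(460, 200) [-0.101  0.117  0.025] 0.2262275218963623
(80, 200) [-0.062 -0.149  0.031] 0.2166721075773239
350 [[0.008, -0.039, 0.022], [0.012, -0.023, 0.083], [0.022, 0.009, 0.117]]
```

View pics/s6c.png

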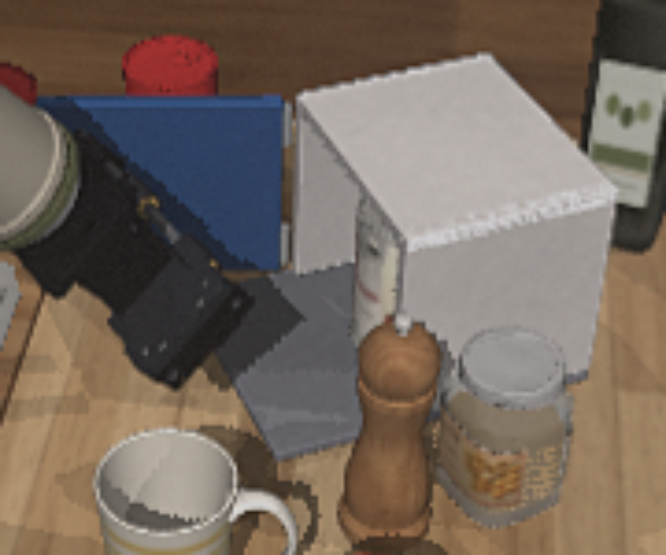

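Both cameras put the tin's near face at x ≈ 0.011, so its centre is at about 0.049: inside, but only just. I'll push it a little deeper with closed fingers.

Emit:
jog_arm(
  plan=[
    [0, 0, 0, -10, -3, 12, -1],
    [0, 0, 0, -25, -6, 25, -1],
    [0, 0, 0, -40, -10, 38, -1],
    [0, 0, 0, -50, -13, 46, -1],
    [0, 0, 0, -56, -15, 51, -1],
    [0, 0, 0, -62, -16, 56, -1],
    [0, 0, 0, -68, -18, 61, -1],
    [0, 0, 0, -74, -19, 66, -1],
    [0, 0, 0, -77, -20, 69, -1],
    [0, 0, 0, -77, -20, 69, -1],
  ],
)

```text
time: 8.75
ee_pos: [0.5874, -0.3491, 0.0458]
eef_rot: [0.297, 0.892, -0.105, 0.325]
ft_force: [-0.6, 0.7, -0.4]
width: 0.0006
grip_force: 0.1
```

Emit:
jog_arm(
  plan=[
    [0, 0, 0, 22, 6, -19, -1],
    [0, 0, 0, 46, 12, -40, -1],
    [0, 0, 0, 77, 20, -69, -1],
    [0, 0, 0, 80, 21, -72, -1],
  ],
)

```text
time: 9.15
ee_pos: [0.5102, -0.2655, 0.0485]
eef_rot: [0.294, 0.892, -0.108, 0.324]
ft_force: [0.4, -0.4, 0.8]
width: 0.0006
grip_force: 0.0
```

```bash
python3 - <<'E'
from h import *
where()
for n in ('side','wrist'):
    P=cu(cloud(snap(n,n+'7')).reshape(-1,3)); m=(abs(P[:,1]+.01)<.045)&(P[:,0]>-.01)&(P[:,0]<.10)&(P[:,2]>.03)&(P[:,2]<.125)
    if m.sum(): print(len(P[m]),np.percentile(P[m],[2,20,50,98],axis=0).round(3).tolist())
print(go(w([-.15,.0,.26]),rot(10,90)))
E
```

```text
t 9.15 cup [-0.088  -0.0102  0.0485] z [ 0.63  0.11 -0.77] y [-0.18  0.98 -0.  ] F [0.6 0.  0.8] q [ 1.55  0.12 -1.31  2.36  1.36  0.35 -0.02] w 0.001
309 [[0.01, -0.038, 0.035], [0.011, -0.032, 0.055], [0.014, -0.023, 0.083], [0.022, 0.006, 0.118]]
56 [[0.015, 0.007, 0.06], [0.016, 0.007, 0.065], [0.016, 0.008, 0.072], [0.018, 0.008, 0.084]]
([0.001, 0.699, 0.0], [-87.0, 22.0, -201.0])
```

Emit:
jog_arm(
  plan=[
    [0, 0, 0, -10, -3, 12, -1],
    [0, 0, 0, -28, -7, 28, -1],
    [0, 0, 0, -46, -12, 43, -1],
    [0, 0, 0, -53, -14, 49, -1],
    [0, 0, 0, -60, -16, 54, -1],
    [0, 0, 0, -60, -16, 54, -1],
  ],
)

```text
time: 9.85
ee_pos: [0.5691, -0.3292, 0.0467]
eef_rot: [0.297, 0.891, -0.105, 0.325]
ft_force: [-0.5, -0.0, -0.2]
width: 0.0007
grip_force: 0.0
```

```bash
python3 - <<'E'
from h import *
where()
for n in ('wrist','side'):
    c=snap(n,n+'8');P=cu(cloud(c).reshape(-1,3)); m=(abs(P[:,1]+.01)<.05)&(P[:,0]>-.03)&(P[:,0]<.12)&(P[:,2]>.012)&(P[:,2]<.125)
    k=P[m]; print(n,len(k))
    for z0 in np.arange(.01,.12,.015):
        j=k[(k[:,2]>=z0)&(k[:,2]<z0+.015)]
        if len(j)>3: print(round(z0,3),len(j),np.percentile(j[:,:2],[5,50,95],axis=0).round(3).tolist())
E
```

```text
t 9.85 cup [-0.0013 -0.011   0.0467] z [ 0.63  0.12 -0.77] y [-0.17  0.98  0.01] F [-0.3 -0.3 -0.2] q [ 1.43  0.4  -1.17  2.18  1.49  0.49  0.07] w 0.001
wrist 3805
0.01 1830 [[-0.023, -0.05], [0.015, -0.016], [0.039, 0.024]]
0.025 1500 [[0.012, -0.042], [0.016, -0.015], [0.033, 0.016]]
0.04 417 [[0.012, -0.036], [0.015, -0.018], [0.024, 0.008]]
0.085 40 [[0.012, -0.01], [0.013, -0.009], [0.014, -0.009]]
0.1 16 [[0.011, -0.01], [0.013, -0.009], [0.014, -0.009]]
side 298
0.01 11 [[-0.022, -0.029], [0.01, -0.012], [0.012, -0.006]]
0.025 25 [[0.009, -0.026], [0.011, -0.015], [0.014, -0.003]]
0.04 37 [[0.01, -0.035], [0.014, -0.025], [0.021, -0.009]]
0.055 37 [[0.011, -0.04], [0.016, -0.029], [0.022, -0.017]]
0.07 41 [[0.011, -0.036], [0.015, -0.028], [0.021, -0.009]]
0.085 50 [[0.01, -0.037], [0.013, -0.025], [0.021, -0.004]]
0.1 64 [[0.011, -0.036], [0.015, -0.023], [0.022, 0.01]]
0.115 33 [[0.01, -0.034], [0.016, -0.014], [0.021, 0.003]]
```

Emit:
jog_arm(
  plan=[
    [0, 0, 0, -5, -1, 4, -1],
    [0, 0, 0, -10, -3, 8, -1],
    [0, 0, 0, -15, -4, 13, -1],
    [0, 0, 0, -20, -5, 17, -1],
    [0, 0, 0, -25, -6, 21, -1],
    [0, 0, 0, -25, -6, 21, -1],
  ],
)

```text
time: 10.55
ee_pos: [0.5916, -0.3537, 0.0467]
eef_rot: [0.297, 0.892, -0.105, 0.325]
ft_force: [0.4, 0.1, -0.7]
width: 0.0006
grip_force: 0.0
```

```bash
python3 - <<'E'
from h import *
where()
for n in ('wrist','side'):
    c=snap(n,n+'9');P=cu(cloud(c).reshape(-1,3)); m=(abs(P[:,1]+.01)<.05)&(P[:,0]>-.03)&(P[:,0]<.12)&(P[:,2]>.012)&(P[:,2]<.125)
    k=P[m]; print(n,len(k))
    for z0 in np.arange(.01,.12,.015):
        j=k[(k[:,2]>=z0)&(k[:,2]<z0+.015)]
        if len(j)>3: print(round(z0,3),len(j),np.percentile(j[:,:2],[5,50,95],axis=0).round(3).tolist())
a=cv2.imread('pics/side9.png')[150:300,240:390]; b=cv2.imread('pics/wrist9.png')
cv2.imwrite('pics/p9.png',np.hstack([cv2.resize(a,(420,420)),cv2.resize(b[140:420,160:400],(360,420))]))
E
```

```text
t 10.55 cup [ 0.032  -0.0115  0.0467] z [ 0.63  0.12 -0.77] y [-0.17  0.98  0.01] F [ 0.2  0.4 -0.7] q [ 1.4   0.47 -1.13  2.11  1.5   0.52  0.12] w 0.001
wrist 8409
0.01 2493 [[-0.028, -0.054], [0.02, -0.017], [0.045, 0.029]]
0.025 1766 [[0.018, -0.042], [0.022, -0.015], [0.04, 0.017]]
0.04 1918 [[0.019, -0.041], [0.022, -0.015], [0.039, 0.016]]
0.055 555 [[0.018, -0.034], [0.02, -0.015], [0.029, 0.007]]
0.07 497 [[-0.01, -0.026], [-0.005, -0.018], [0.002, -0.011]]
0.085 446 [[-0.019, -0.027], [-0.014, -0.019], [-0.009, -0.014]]
0.1 319 [[-0.024, -0.026], [-0.021, -0.02], [0.019, -0.014]]
0.115 415 [[-0.027, -0.027], [-0.017, -0.021], [-0.014, -0.016]]
side 40
0.01 4 [[-0.01, -0.038], [-0.0, -0.021], [0.014, -0.01]]
0.025 5 [[0.017, -0.023], [0.018, -0.022], [0.019, -0.015]]
0.04 11 [[0.02, -0.031], [0.023, -0.029], [0.026, -0.025]]
0.1 6 [[0.016, -0.01], [0.02, -0.006], [0.023, 0.005]]
0.115 13 [[0.015, -0.028], [0.02, -0.014], [0.021, 0.005]]
```

The tin is now at x ≈ 0.056, upright and well inside. Next: back out, lift, and go round behind the door.

Emit:
jog_arm(
  plan=[
    [0, 0, 0, 22, 6, -19, -1],
    [0, 0, 0, 46, 12, -40, -1],
    [0, 0, 0, 70, 19, -65, -1],
    [0, 0.1, 0, 60, 20, -115, -1],
    [0, 0.25, 0, 40, 20, -155, -1],
    [0, 0.4, 0, 10, 20, -190, -1],
    [0, 0.55, 0, -10, 25, -220, -1],
    [0, 0.698, 0, -10, 30, -240, -1],
    [0, 0.698, 0, -10, 30, -240, -1],
    [0, 0.698, 0, -10, 30, -240, -1],
  ],
)

```text
time: 11.65
ee_pos: [0.4914, -0.2569, 0.2117]
eef_rot: [0.324, 0.941, -0.044, 0.082]
ft_force: [1.9, 1.0, 1.4]
width: 0.0006
grip_force: 0.0
```

```bash
python3 - <<'E'
from h import *
where()
print(go(w([-.131,.184,.26]),rot(10,90)),go(w([-.131,.184,.112]),rot(10,90)))
for n in ('side',):
    P=cu(cloud(snap(n,n+'10')).reshape(-1,3)); m=(abs(P[:,1]+.01)<.045)&(P[:,0]>-.01)&(P[:,0]<.10)&(P[:,2]>.03)&(P[:,2]<.125)
    print(len(P[m]),np.percentile(P[m],[2,20,50,98],axis=0).round(3).tolist())
E
```

```text
t 11.65 cup [-0.1072 -0.0181  0.2117] z [ 0.19 -0.   -0.98] y [-0.15  0.99 -0.03] F [0.6 2.1 1.4] q [ 1.61  0.22 -1.39  1.74  0.34  1.22  1.05] w 0.001
([-0.032, 0.183, -0.022], [-16.0, 202.0, -52.0]) ([-0.032, 0.183, -0.022], [11.0, 206.0, 93.0])
237 [[0.016, -0.033, 0.034], [0.017, -0.028, 0.051], [0.019, -0.02, 0.078], [0.025, 0.005, 0.118]]
```

Emit:
jog_arm(
  plan=[
    [-0.03, 0.183, -0.02, -16, 0, -60, -1],
    [-0.03, 0.183, -0.02, -16, 0, -60, -1],
    [-0.03, 0.183, -0.02, -16, 40, -60, -1],
    [-0.03, 0.183, -0.02, -16, 80, -60, -1],
    [-0.03, 0.183, -0.02, -16, 120, -60, -1],
    [-0.03, 0.183, -0.02, -16, 160, -60, -1],
    [-0.03, 0.183, -0.02, -16, 202, -60, -1],
    [-0.03, 0.183, -0.02, -16, 202, -60, -1],
    [-0.03, 0.183, -0.02, -16, 202, -60, -1],
    [-0.03, 0.183, -0.02, -16, 202, -60, -1],
  ],
)

```text
time: 12.7
ee_pos: [0.6213, -0.0998, 0.2654]
eef_rot: [0.316, 0.949, -0.001, 0.002]
ft_force: [0.0, -0.6, -0.5]
width: 0.0007
grip_force: 0.0
```

```bash
python3 - <<'E'
from h import *
where()
print(go(w([-.131,.184,.2]),rot(10,90)),go(w([-.131,.184,.112]),rot(10,90)))
E
```

```text
t 12.7 cup [-0.1324  0.1842  0.2654] z [ 0.  0. -1.] y [-0.17  0.99  0.  ] F [ 0.5 -0.4 -0.5] q [ 0.86  0.56 -1.19  1.28  0.52  1.62  0.69] w 0.001
([0.0, 0.003, -0.002], [-1.0, -0.0, 65.0]) ([0.0, 0.003, -0.002], [-1.0, -0.0, 153.0])
```

Emit:
jog_arm(
  plan=[
    [0, 0, 0, 0, 0, 40, -1],
    [0, 0, 0, 0, 0, 80, -1],
    [0, 0, 0, 0, 0, 120, -1],
    [0, 0, 0, 0, 0, 153, -1],
    [0, 0, 0, 0, 0, 153, -1],
  ],
)

```text
time: 13.2
ee_pos: [0.6189, -0.1015, 0.1083]
eef_rot: [0.316, 0.949, -0.001, -0.001]
ft_force: [0.5, -0.5, 0.6]
width: 0.0005
grip_force: 0.0
```

```bash
cat >> h.py <<'E'
def path(ths,off=.018,r=.14,z=.112):
    s=status.read_state(); r0=R.from_quat(s['eef_rot'])
    for th in ths:
        p=np.array([-.007,.088,z])+r*np.array([-np.sin(th),-np.cos(th),0])+off*np.array([-np.cos(th),np.sin(th),0])
        print(round(th,2),p.round(3),(r0.inv().apply(w(p)-s['ee_pos'])*1000).round(1).tolist())
E
python3 - <<'E'
from h import *
where(); path(np.arange(2.0,.7,-.1))
E
```

```text
t 13.2 cup [-0.1328  0.1813  0.1083] z [-0. -0. -1.] y [-0.17  0.99 -0.  ] F [0.7 0.  0.6] q [ 0.87  0.66 -1.12  1.51  0.6   1.36  0.63] w 0.001
2.0 [-0.127  0.163  0.112] [-2.7, -19.4, -3.6]
1.9 [-0.134  0.15   0.112] [6.2, -30.4, -3.6]
1.8 [-0.139  0.137  0.112] [13.9, -42.2, -3.5]
1.7 [-0.144  0.124  0.112] [20.4, -54.8, -3.5]
1.6 [-0.146  0.11   0.112] [25.6, -67.9, -3.4]
1.5 [-0.148  0.096  0.112] [29.4, -81.4, -3.4]
1.4 [-0.148  0.082  0.112] [31.9, -95.3, -3.3]
1.3 [-0.147  0.068  0.112] [33.0, -109.4, -3.3]
1.2 [-0.144  0.054  0.112] [32.7, -123.5, -3.2]
1.1 [-0.14   0.041  0.112] [31.0, -137.5, -3.2]
1.0 [-0.135  0.028  0.112] [27.9, -151.3, -3.1]
0.9 [-0.128  0.015  0.112] [23.5, -164.6, -3.1]
0.8 [-0.12   0.003  0.112] [17.7, -177.5, -3.1]
```

Emit:
jog_arm(
  plan=[
    [0, 0, 0, -1, -10, -4, -1],
    [0, 0, 0, -2, -19, -4, -1],
    [0, 0, 0, 2, -25, -4, -1],
    [0, 0, 0, 6, -30, -4, -1],
    [0, 0, 0, 10, -36, -4, -1],
    [0, 0, 0, 14, -42, -4, -1],
    [0, 0, 0, 20, -55, -3, -1],
    [0, 0, 0, 26, -68, -3, -1],
    [0, 0, 0, 29, -81, -3, -1],
    [0, 0, 0, 32, -95, -3, -1],
    [0, 0, 0, 33, -109, -3, -1],
    [0, 0, 0, 33, -123, -3, -1],
  ],
)

```text
time: 14.4
ee_pos: [0.5212, -0.1778, 0.1154]
eef_rot: [0.315, 0.949, -0.0, 0.002]
ft_force: [1.8, 0.7, -0.2]
width: 0.0008
grip_force: 0.4
```

```bash
python3 - <<'E'
from h import *
where(); path(np.arange(1.2,.1,-.1))
c=snap('side','s11'); hsv=cv2.cvtColor(c['image'],cv2.COLOR_RGB2HSV); P=cu(cloud(c).reshape(-1,3)).reshape(420,560,3)
m=(hsv[...,0]>100)&(hsv[...,0]<130)&(hsv[...,1]>130)&(P[...,2]>.02)&(P[...,2]<.17)&(abs(P[...,0]+.07)<.13)&(abs(P[...,1]-.05)<.15)
q=P[m][:,:2]; print(len(q), cv2.fitLine(q.astype(np.float32),cv2.DIST_HUBER,0,.01,.01).ravel() if len(q)>10 else '')
E
```

```text
t 14.4 cup [-0.1442  0.0579  0.1154] z [ 0.  0. -1.] y [-0.17  0.98  0.  ] F [ 0.7  1.8 -0.2] q [ 1.22  0.51 -1.24  1.71  0.5   1.29  0.81] w 0.001
1.2 [-0.144  0.054  0.112] [0.5, -3.9, 3.4]
1.1 [-0.14   0.041  0.112] [-1.2, -17.9, 3.4]
1.0 [-0.135  0.028  0.112] [-4.3, -31.6, 3.4]
0.9 [-0.128  0.015  0.112] [-8.7, -45.0, 3.4]
0.8 [-0.12   0.003  0.112] [-14.4, -57.9, 3.4]
0.7 [-0.111 -0.007  0.112] [-21.4, -70.2, 3.4]
0.6 [-0.101 -0.017  0.112] [-29.6, -81.7, 3.4]
0.5 [-0.09  -0.026  0.112] [-38.9, -92.3, 3.4]
0.4 [-0.078 -0.034  0.112] [-49.2, -102.0, 3.5]
0.3 [-0.066 -0.04   0.112] [-60.4, -110.5, 3.5]
0.2 [-0.052 -0.046  0.112] [-72.4, -117.9, 3.5]
370 [ 0.9495214   0.3137022  -0.1121948   0.04505156]
```

Emit:
jog_arm(
  plan=[
    [0, 0, 0, 0, -10, 3, -1],
    [0, 0, 0, -2, -21, 3, -1],
    [0, 0, 0, -4, -32, 3, -1],
    [0, 0, 0, -9, -45, 3, -1],
    [0, 0, 0, -14, -58, 3, -1],
    [0, 0, 0, -21, -70, 3, -1],
    [0, 0, 0, -30, -82, 3, -1],
    [0, 0, 0, -39, -92, 3, -1],
    [0, 0, 0, -44, -97, 3, -1],
    [0, 0, 0, -49, -102, 3, -1],
    [0, 0, 0, -55, -106, 3, -1],
    [0, 0, 0, -60, -110, 3, -1],
  ],
)

```text
time: 15.65
ee_pos: [0.5046, -0.302, 0.1124]
eef_rot: [0.315, 0.949, -0.0, 0.002]
ft_force: [-0.1, 1.1, 0.1]
width: 0.0004
grip_force: 0.3
```

```bash
python3 - <<'E'
from h import *
where(); path([.3,.2,.15,.12,.09,.06,.03,0,-.03])
c=snap('top','t12'); hsv=cv2.cvtColor(c['image'],cv2.COLOR_RGB2HSV); P=cu(cloud(c).reshape(-1,3)).reshape(420,560,3)
m=(hsv[...,0]>100)&(hsv[...,0]<130)&(hsv[...,1]>130)&(P[...,2]>.15)&(P[...,2]<.175)&(abs(P[...,0]+.07)<.13)&(abs(P[...,1])<.15)
q=P[m][:,:2]; print(len(q), cv2.fitLine(q.astype(np.float32),cv2.DIST_HUBER,0,.01,.01).ravel() if len(q)>10 else '')
E
```

```text
t 15.65 cup [-0.0653 -0.0394  0.1124] z [ 0.  0. -1.] y [-0.17  0.98  0.  ] F [-0.8  0.6  0.1] q [ 1.34  0.58 -1.18  1.62  0.55  1.32  1.01] w 0.0
0.3 [-0.066 -0.04   0.112] [0.4, -1.0, 0.4]
0.2 [-0.052 -0.046  0.112] [-11.6, -8.4, 0.4]
0.15 [-0.046 -0.048  0.112] [-17.8, -11.7, 0.4]
0.12 [-0.042 -0.049  0.112] [-21.7, -13.5, 0.4]
0.09 [-0.038 -0.05   0.112] [-25.6, -15.1, 0.4]
0.06 [-0.033 -0.051  0.112] [-29.5, -16.7, 0.5]
0.03 [-0.029 -0.051  0.112] [-33.5, -18.1, 0.5]
0 [-0.025 -0.052  0.112] [-37.5, -19.5, 0.5]
-0.03 [-0.021 -0.052  0.112] [-41.6, -20.7, 0.5]
9
```

Emit:
jog_arm(
  plan=[
    [0, 0, 0, -6, -4, 0, -1],
    [0, 0, 0, -12, -8, 0, -1],
    [0, 0, 0, -15, -10, 0, -1],
    [0, 0, 0, -18, -12, 0, -1],
    [0, 0, 0, -20, -13, 0, -1],
    [0, 0, 0, -22, -14, 0, -1],
    [0, 0, 0, -22, -14, 0, -1],
  ],
)

```text
time: 16.4
ee_pos: [0.5135, -0.3258, 0.1124]
eef_rot: [0.315, 0.949, 0.0, 0.001]
ft_force: [-0.9, 1.3, -0.4]
width: 0.0004
grip_force: 0.7
```

```bash
python3 - <<'E'
from h import *
where()
E
```

```text
t 16.4 cup [-0.0418 -0.0493  0.1124] z [ 0.  0. -1.] y [-0.17  0.98  0.  ] F [-1.5  0.2 -0.4] q [ 1.32  0.62 -1.15  1.56  0.57  1.34  1.03] w 0.0
```

Emit:
jog_arm(
  plan=[
    [0, 0, 0, -1.5, -0.3, 0, -1],
    [0, 0, 0, -3, -0.5, 0, -1],
    [0, 0, 0, -4.5, -0.8, 0, -1],
    [0, 0, 0, -6, -1, 0, -1],
    [0, 0, 0, -7, -1.2, 0, -1],
    [0, 0, 0, -8, -1.4, 0, -1],
  ],
)

```text
time: 17.0
ee_pos: [0.5186, -0.3324, 0.1123]
eef_rot: [0.315, 0.949, -0.0, 0.001]
ft_force: [-3.4, 1.9, 0.2]
width: 0.0001
grip_force: 1.4
```

```bash
python3 - <<'E'
from h import *
where()
E
```

```text
t 17.0 cup [-0.0336 -0.05    0.1123] z [ 0.  0. -1.] y [-0.17  0.98 -0.  ] F [-3.7 -1.2  0.2] q [ 1.31  0.63 -1.14  1.54  0.58  1.35  1.04] w 0.0
```

Emit:
jog_arm(
  plan=[
    [0, 0, 0, -1, -0.2, 0, -1],
    [0, 0, 0, -2, -0.4, 0, -1],
    [0, 0, 0, -3, -0.5, 0, -1],
    [0, 0, 0, -4, -0.7, 0, -1],
    [0, 0, 0, -4, -0.7, 0, -1],
  ],
)

```text
time: 17.5
ee_pos: [0.5224, -0.3351, 0.1127]
eef_rot: [0.315, 0.949, -0.0, 0.002]
ft_force: [-1.1, 0.1, -0.2]
width: 0.0006
grip_force: 0.1
```

```bash
python3 - <<'E'
from h import *
where()
E
```

```text
t 17.5 cup [-0.0289 -0.0491  0.1127] z [ 0.  0. -1.] y [-0.17  0.98  0.  ] F [-0.8 -0.7 -0.2] q [ 1.3   0.64 -1.14  1.53  0.59  1.35  1.04] w 0.001
```

Emit:
jog_arm(
  plan=[
    [0, 0, 0, -1, -0.2, 0, -1],
    [0, 0, 0, -2, -0.4, 0, -1],
    [0, 0, 0, -3, -0.5, 0, -1],
    [0, 0, 0, -4, -0.7, 0, -1],
    [0, 0, 0, -4, -0.7, 0, -1],
  ],
)

```text
time: 18.0
ee_pos: [0.5248, -0.3381, 0.1125]
eef_rot: [0.315, 0.949, -0.0, 0.002]
ft_force: [-0.5, -0.6, -0.1]
width: 0.0
grip_force: 0.0
```

```bash
python3 - <<'E'
from h import *
where()
E
```

```text
t 18.0 cup [-0.0251 -0.0494  0.1125] z [ 0.  0. -1.] y [-0.17  0.98  0.  ] F [ 0.1 -0.7 -0.1] q [ 1.29  0.64 -1.13  1.52  0.59  1.36  1.04] w 0.0
```

Force is gone, so the door was drawn in. Back off, lift away and check.

Emit:
jog_arm(
  plan=[
    [0, 0, 0, 15, 3, 0, -1],
    [0, 0, 0, 40, 7, 0, -1],
    [0, 0, 0, 70, 12, -20, -1],
    [0, 0, 0, 90, 16, -60, -1],
    [0, 0, 0, 110, 40, -100, -1],
    [0, 0, 0, 130, 80, -120, -1],
    [0, 0, 0, 130, 120, -120, -1],
    [0, 0, 0, 130, 160, -120, -1],
    [0, 0, 0, 130, 160, -120, -1],
    [0, 0, 0, 130, 160, -120, -1],
  ],
)

```text
time: 19.0
ee_pos: [0.5162, -0.1302, 0.2323]
eef_rot: [0.313, 0.95, -0.0, 0.002]
ft_force: [-0.0, -0.8, 0.0]
width: 0.0003
grip_force: 0.0
```

```bash
python3 - <<'E'
from h import *
where()
for n in ('top','side'):
    c=snap(n,n+'13'); hsv=cv2.cvtColor(c['image'],cv2.COLOR_RGB2HSV); P=cu(cloud(c).reshape(-1,3)).reshape(420,560,3)
    m=(hsv[...,0]>100)&(hsv[...,0]<130)&(hsv[...,1]>120)&(P[...,2]>.02)&(P[...,2]<.175)&(abs(P[...,0]+.05)<.13)&(abs(P[...,1])<.15)
    q=P[m][:,:2]; 
    if len(q)>10:
        f=cv2.fitLine(q.astype(np.float32),cv2.DIST_HUBER,0,.01,.01).ravel();print(n,len(q),f,'th',np.arctan(f[0]/f[1]),np.percentile(q,[3,50,97],axis=0).round(3).tolist())
im=cv2.imread('pics/side13.png')[130:330,240:440]; cv2.imwrite('pics/s13c.png',cv2.resize(im,None,fx=3,fy=3))
E
```

```text
t 19.0 cup [-0.1823  0.0869  0.2323] z [ 0.  0. -1.] y [-0.18  0.98  0.  ] F [ 0.6 -0.6  0. ] q [ 1.25  0.36 -1.33  1.59  0.35  1.47  0.83] w 0.0
top 374 [ 0.00193758 -0.99999815 -0.00830247 -0.00469742] th -0.001937584 [[-0.013, -0.084], [-0.009, -0.007], [-0.002, 0.079]]
side 269 [ 0.03333018 -0.99944437 -0.00933172 -0.02413775] th -0.03333636 [[-0.015, -0.091], [-0.01, -0.014], [-0.003, 0.079]]
```

View pics/s13c.png

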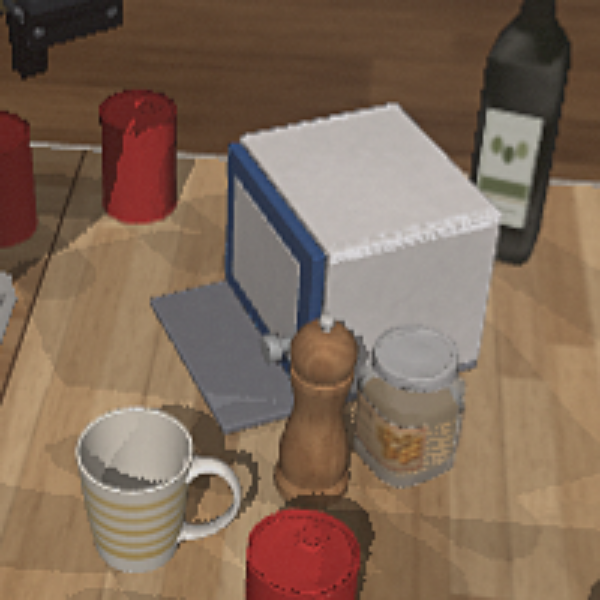

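The picture shows the blue door flush on the cupboard, with its knob at crop (275,348). The top view measures the door at about 0 rad. Mug, mill and jar are unmoved and the gripper is clear, so I'm handing in.

```bash
python3 -c "
from bench import order
print(order.close_job())"
```

```text
the job is handed in; nothing more can be done
None
```

The tin stands inside the cupboard (centre about 56 mm behind the opening when last measured, before the door was shut), the door is shut and looks seated on its catch (about 0 rad from the top camera), mug, mill and jar look unmoved, and the job is handed in with no verdict shown.

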